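Stack the carry caddy, turned half round, on the sprung crate and click it home

TASK

The white caddy and the grey crate are a stack-or-nest pair: orange end over orange end the caddy drops deep inside, orange ends opposite it stacks on top. The crate still holds a tin and an egg timer, so pick the caddy up by its handle bar, turn it half round and stack it on the crate, pressing it down gently but firmly until both spring catches have clicked over it and it sits fully home; then let go. Do not force it, do not press the caddy on the things inside, and leave the things standing round it where they are.

Things in the scene. Friction and masses are not known exactly. Their poses are not given: they have to be found in the camera images.
- caddy: White open plastic carry caddy, 160 x 112 mm, 60 mm high, about 0.3 kg. Origin at the centre of its underside, z up, x along its length to its orange end. Four square bosses (16 x 16 mm, 2 to 18 mm above the underside) stick out of the long sides to y = +-72 mm, at x = +60 and -20 mm: not symmetric, so it stacks one way round and nests the other.
- caddy_grip (a point): Centre of the caddy's handle bar: a level bar 96 mm long along the caddy's x, 14 mm thick along its y, 18 mm high, its centre 96 mm above the underside and 36 mm above the rim; free space under it. Pinch across the 14 mm at its middle from above.
- caddy_mark (a point): Middle of the caddy's orange end rim, at x = +80, z = +60 mm in the caddy.
- caddy_bead (a point): Bead under the caddy's orange end, at x = +84, z = +5.5 mm in the caddy; there is one like it at x = -84. Radius 4 mm, 40 mm long along y, reaching to x = +-88 mm. The crate's catches click over these beads.
- crate: Grey open crate, 190 x 130 mm, 95 mm high, walls 4, floor 5 mm. Origin at the centre of its underside, 34 mm over the worktop; z up, x to its orange end. Spring feet on a fixed stand: under more than about 2 to 5 N it sinks 1 mm per 0.8 N, damped, at most 22 mm, and rises again; it moves no other way. Stacked home, the caddy's underside is 77 mm above the crate's, both centred and level.
- crate_mark (a point): Middle of the crate's orange end rim, at x = +93, z = +95 mm in the crate.
- crate_seat (a point): Bottom of a shallow slot in the crate's left wall, at x = +20, y = +63, z = +79 mm in the crate. Both long walls have open-topped slots 20 mm wide for the bosses: shallow (bottom 79 mm up) at x = +20 and -60 mm for stacking, deep (bottom 45 mm up) at x = +60 and -20 mm for nesting. If the bosses miss them, the caddy rides on the 95 mm rim, 16 mm above home: slide it, lightly loaded, till it drops.
- crate_catch (a point): Tip of the black spring catch in the crate's orange end wall, at x = +84.5, z = +88 mm in the crate; a like one at x = -84.5. Steep ramps meet the beads 14 mm before home and hold the caddy off; they click over 5 mm before home. As the feet give, hand height does not show it is home: pressing on to 17 N at the wrist (change from hanging free) brings it home. Over 25 N on the crate is forcing.
- tin: Food tin, 75 mm diameter, 58 mm high, standing inside the crate in its half away from the orange end. Origin at the centre of its underside.
- timer: Red and white egg timer, 62 mm diameter, 54 mm high, standing inside the crate in its half at the orange end. Origin at the centre of its underside.
- spice_jar: Spice jar with dark cap, 41 mm diameter, 105 mm high, on the worktop between and behind caddy and crate. Origin at the centre of its underside.
- mug: Cream mug, 82 x 115 x 94 mm, on the worktop at the right. Origin at the centre of its underside.
- jam: Jam jar with red lid, 65 mm diameter, 86 mm high, on the worktop at the left. Origin at the centre of its underside.
There are look-alikes about, which are no part of the job. What is shaped like the caddy but red is not meant.

How it is judged:
By the outcome, as a careful person would: the job done as asked, in the order asked, and still so for the second after the job is handed in, with the robot touching nothing.
It also fails if it takes over 61 s, if anything falls off the work surface, if the arm or the gripper's body presses on something with over 40 N, if the wrist force passes 120 N, or if a joint passes its speed limit or range.

ROBOT

A 6-joint arm with a two-finger parallel gripper is mounted at the origin on a cart in front of the work surface, level with it; the furniture and walls round the work are solid. World frame = base frame: x ahead of the robot, y to its left, z up, the work surface at z = 0. Lengths are in mm, angles in rad, forces in N, time in s.
With the tool pointing down it reaches from about 375 to 900 mm from the base axis. Payload 3.1 kg.
Tool frame: the origin (TCP) lies between the finger pads; the fingertips stand 11 mm ahead of it and the grasp point (between the pads) lies 8 mm behind it; z points along the fingers, y is the line along which they close (so a half turn about z gives the same grasp; the last joint's range is limited). The gripper opens to 85 mm and grips with 20 to 120 N. Pads are 22 mm wide; open, the fingers measure 114 mm over their backs; the gripper's body (76 mm by 85 mm) begins 54 mm behind the grasp point. The pads swing forward as they close: fully open they stand 13 mm farther back than shut.
Start: joints at [-1.327, 0.527, 1.433, -0, 1.181, -0.178], TCP at [255.896, -570.188, 242.31] pointing down, gripper open.
Joint ranges: [-3.08, 3.08], [-0.75, 2.2], [0.22, 2.44], [-1.43, 4.57], [0, 2.65], [-2.85, 2.85]. Speed limits (rad/s): [2.79, 2.79, 3.14, 3.14, 3.14, 3.14].

INTERFACE

Orientations are given as a unit quaternion [w, x, y, z].
In Python, from plant import arm gives the robot as it stands. The module is installed in compiled form; this text tells all that it offers.
- The arm moves only by the tool drive_tool, never from a script. Its argument "commands" is one flat list of numbers, 6 for each row, row after row: the shift along the world's x, y, z in units of 25 mm (1.0 is 25 mm), then the turn, a rotation vector about the world's x, y, z in units of 6 degrees (1.0 is 6 degrees). In form: [dx, dy, dz, rx, ry, rz, dx, dy, dz, rx, ry, rz, ...]. A call has 1 to 12 rows; each row shifts and turns the commanded pose from where the row before left it; what a row does not reach is not made up. A row lasts 1/12 s, in which the tool goes at most 41.7 mm and 7.16 degrees, less where a joint would pass 70% of its speed; a pose out of reach is approached as far as the arm can. A call is refused whole if a number of a shift passes 1 or a number of a turn 1, either way. A call with a gripper value outside its range is refused whole. "grip" is the opening, from 0 (shut) to 1 (fully open), set as the call begins (left out, the last holds). The fingers move at their own pace and stop on an object; the grip force is fixed at half the most. Time passes only in rows, so rows that do not move let the fingers close. It gives the time, the measured TCP pose, the force, the opening and the grip force at its end, in the units of the state.
- arm.read_state(): the state, without advancing time (a new reading comes with each control period).
- arm.get_image(name): name is "side" or "top" or "wrist"; returns a dict with "color" (384x512x3 uint8, blue, green, red), "vertical_fov" (degrees; the focal length in pixels is half the picture's height over the tangent of half this angle, whatever the lens; pixels are square), "cx", "cy" (the principal point, pixels), "R" (3x3) and "t" (3): a world point X has camera coordinates R X + t. Camera axes: x right, y down, z forward; pixel columns grow to the right and rows downward; lengths in mm; the calibration is good to about 2 mm. The wrist camera is an equidistant fisheye: a pixel r from the principal point sees the ray r / f radians off the axis. A picture is of the moment at which its call begins. There is no depth.
- arm.job_done(): hands the job in; it is judged then, once.
The state is a dict: "clock": time; "joints": joint angles; "joint_vel": joint speeds; "effort": joint torques, N m; "tool_pos": TCP position; "ee_rot": TCP orientation; "wrist_force": force on the tool from outside, world axes, zero at the start; "wrist_torque": the same for the moment, N m; "opening": opening from 0.0 (shut) to 1.0 (fully open); "finger_force": force on a finger pad.
Only numpy, scipy, OpenCV 4.12 (cv2) and the standard library are available. Lean on these libraries where they do the work, as an engineer would, in place of code of your own. Each camera call takes 0.05 s, during which the arm holds its last target. There are 200 camera calls.

## Working session

There is one attempt and no reset: what is moved stays moved. The work goes in short steps, Python scripts to look and compute and a tool call to move; the robot and the scene stay as the last step left them, time stands still between calls to the robot, and variables do not carry over. Pictures are saved under pics/ and viewed, at most 10 in all, crops included, and the job is handed in when it is done.

Besides the shell and the picture viewer there is one more tool, called after "Request:" by a JSON object that holds its "api" and its "payload", one argument or row to a line. drive_tool: Moves the arm, as the interface text tells. Its arguments: {"type":"object","properties":{"commands":{"type":"array"},"grip":{"type":"number"}},"required":["commands"]}

```bash
mkdir -p pics; cat > h.py <<'E'
import numpy as np, cv2
from plant import arm
def cam(n):
    d=arm.get_image(n); d['f']=192/np.tan(np.radians(d['vertical_fov'])/2); d['R']=np.array(d['R']);d['t']=np.array(d['t']);d['n']=n; return d
def ray(d,u,v):
    x,y=u-d['cx'],v-d['cy']
    if d['n']=='wrist':
        r=np.hypot(x,y); a=r/d['f']; k=np.sin(a)/max(r,1e-9); c=np.array([x*k,y*k,np.cos(a)])
    else: c=np.array([x/d['f'],y/d['f'],1]); c/=np.linalg.norm(c)
    return -d['R'].T@d['t'], d['R'].T@c
def plane(d,u,v,z):
    o,r=ray(d,u,v); return o+r*(z-o[2])/r[2]
def tri(rs):
    A=np.zeros((3,3));b=np.zeros(3);
    for o,r in rs:
        P=np.eye(3)-np.outer(r,r);A+=P;b+=P@o
    X=np.linalg.solve(A,b); return X,[np.linalg.norm((np.eye(3)-np.outer(r,r))@(X-o)) for o,r in rs]
def proj(d,X):
    c=d['R']@np.array(X,float)+d['t']
    if d['n']=='wrist':
        r=np.hypot(c[0],c[1]);a=np.arctan2(r,c[2]);return d['cx']+d['f']*a*c[0]/r,d['cy']+d['f']*a*c[1]/r
    return d['cx']+d['f']*c[0]/c[2],d['cy']+d['f']*c[1]/c[2]
E
python3 - <<'E'
from h import *
import pickle
D={n:cam(n) for n in('side','top','wrist')}
pickle.dump(D,open('d0.pkl','wb'))
for n,d in D.items(): print(n,d['f'],(-d['R'].T@d['t']).round(),d['R'][2].round(2))
cv2.imwrite('pics/a.png',cv2.resize(D['top']['color'],(800,600)))
cv2.imwrite('pics/b.png',cv2.resize(D['side']['color'],(800,600)))
s=arm.read_state(); print(s)
E
```

```text
side 444.3203062235082 [  458. -1395.  1253.] [ 0.    0.79 -0.62]
top 439.68602817255066 [ 163.   74. 1602.] [ 0.2  -0.   -0.98]
wrist 297.3186396354542 [ 328. -537.  374.] [-0.29 -0.13 -0.95]
{'clock': 0.15, 'joints': array([-1.32751627e+00,  5.28280663e-01,  1.43364617e+00, -2.72435112e-05,
        1.18143016e+00, -1.78506065e-01]), 'joint_vel': array([-0.00090875, -0.00131077, -0.00253703, -0.0005088 , -0.00022764,
       -0.00059084]), 'effort': array([ 8.49000626e-04, -4.42745233e+01, -1.78276044e+01, -2.39077553e-04,
        5.61002482e-03, -1.55197370e-05]), 'tool_pos': array([ 255.74882164, -569.66454598,  241.52904248]), 'ee_rot': array([-8.81298063e-04,  9.77842892e-01,  2.09338245e-01, -4.11567910e-05]), 'wrist_force': array([ 0.40971348,  0.08220515, -0.63758677]), 'wrist_torque': array([ 0.01862522, -0.02928488,  0.00507391]), 'finger_force': 0.0, 'opening': 0.9971037025730866}
```

View pics/a.png

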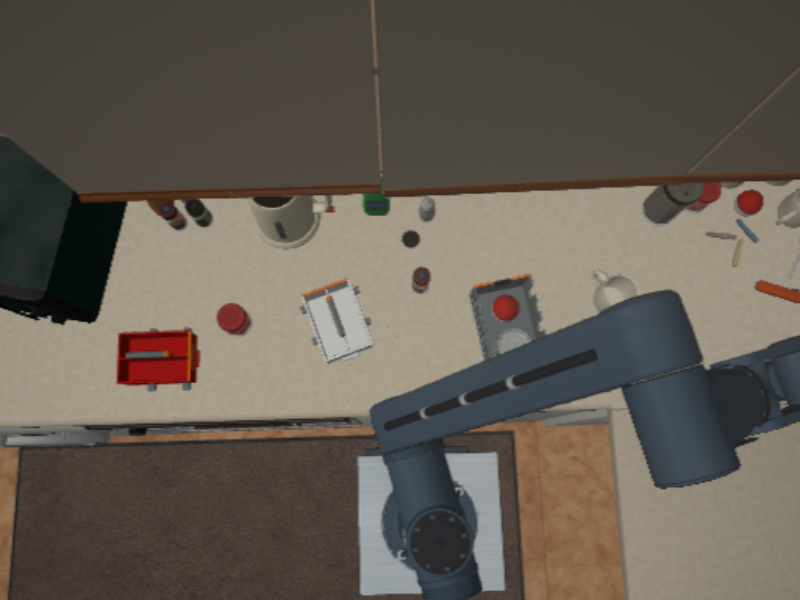

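View pics/b.png

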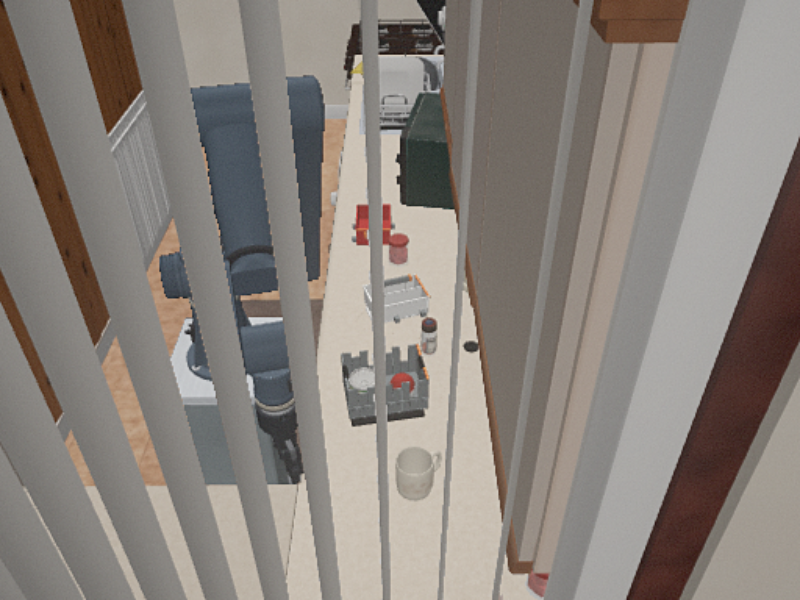

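The top view shows two caddy-shaped things: a red one at (157,357) and a white one at (337,320). The white one is meant, because the task rules out red. Its orange end is at (325,288), facing away from the robot. The crate is at (507,320), and its orange end at (503,282) also faces away. In the side view the caddy is at (398,298) and the crate at (385,385). I'll confirm with a crop and get coarse positions.

```bash
cat > m.py <<'E'
from h import *
def blobs(d,name,lo,hi,mn=6):
    h=cv2.cvtColor(d['color'],cv2.COLOR_BGR2HSV); m=cv2.inRange(h,lo,hi)
    n,l,s,c=cv2.connectedComponentsWithStats(m)
    for i in range(1,n):
        if s[i,4]>=mn: print(d['n'],name,s[i].tolist(),c[i].round(1))
E
python3 - <<'E'
from m import *
import pickle
D=pickle.load(open('d0.pkl','rb'))
t=D['top'];s=D['side']
for d in(t,s): blobs(d,'orange',(8,150,120),(22,255,255))
k=512/800
for nm,u,v,z in[('caddy bar',337,317,100),('bar far',329,297,100),('bar near',343,335,100),('orange mid',325,288,60),('crate or mid',503,280,129),('jar',421,272,105),('jam',232,315,86),('mug',615,290,94),('cab edge',380,185,400)]:
    print(nm,plane(t,u*k,v*k,z).round())
c=t['color'][165:245,175:360]; cv2.imwrite('pics/c.png',cv2.resize(c,None,fx=4.3,fy=4.3,interpolation=cv2.INTER_CUBIC))
E
```

```text
top orange [328, 176, 11, 3, 15] [332.7 176.9]
top orange [194, 178, 28, 12, 40] [207.4 183.7]
top orange [304, 181, 12, 3, 16] [309.1 181.8]
top orange [484, 180, 28, 13, 163] [497.9 185.6]
top orange [209, 190, 3, 2, 6] [210.  190.5]
top orange [120, 212, 3, 32, 63] [120.5 227.3]
top orange [105, 224, 3, 4, 9] [106.1 225.8]
side orange [228, 146, 7, 2, 10] [230.4 146.3]
caddy bar [455. 193. 100.]
bar far [501. 211. 100.]
bar near [414. 181. 100.]
orange mid [532. 223.  60.]
crate or mid [ 521. -176.  129.]
jar [551.   3. 105.]
jam [470. 431.  86.]
mug [ 498. -433.   94.]
cab edge [643.  86. 400.]
```

View pics/c.png

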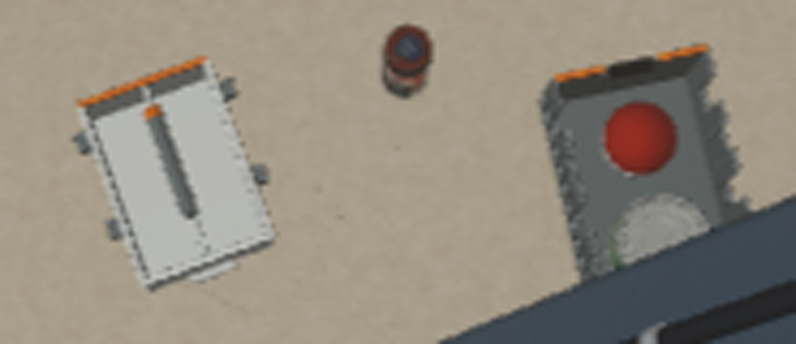

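The crop confirms it: the white caddy with its grey handle and orange far rim, and the grey crate holding the red timer and the tin. I'll go over the crate first and look at it with the wrist camera.

Request:
{"api": "drive_tool", "payload": {
  "commands": [0.7,1,0,0,0,0,0.7,1,0,0,0,0,0.7,1,0,0,0,0,0.7,1,0,0,0,0,0.7,1,0,0,0,0,0.5,1,0,0,0,0,0,1,0,0,0,0,0,1,0,0,0,0,0,1,0,0,0,0,0,1,0,0,0,0,0,1,0,0,0,0,0,1,0,0,0,0]
}}

```text
clock: 1.15
tool_pos: [355.7, -268.8, 242.2]
ee_rot: [-0.0, 0.978, 0.209, -0.0]
wrist_force: [-0.1, -0.7, -0.3]
opening: 1.001
finger_force: 0.0
```

Request:
{"api": "drive_tool", "payload": {
  "commands": [0,1,0.5,0,0,0,0,1,0.5,0,0,0,0,1,0.5,0,0,0,0,0,0,0,0,0,0,0,0,0,0,0,0,0,0,0,0,0]
}}

```text
clock: 1.65
tool_pos: [356.1, -195.6, 279.8]
ee_rot: [0.001, 0.978, 0.21, 0.0]
wrist_force: [-0.8, -0.6, -0.3]
opening: 0.996
finger_force: 0.0
```

```bash
python3 - <<'E'
from m import *
import pickle
d=cam('wrist');pickle.dump(d,open('w1.pkl','wb'));t=cam('top');pickle.dump(t,open('t1.pkl','wb'))
print(arm.read_state()['tool_pos'],arm.read_state()['wrist_force'],(-d['R'].T@d['t']))
blobs(d,'or',(8,150,120),(22,255,255),20)
cv2.imwrite('pics/d.png',cv2.resize(d['color'],(800,600)))
E
```

```text
[ 355.96222137 -196.02997193  279.40905806] [-1.1547682  -0.0111562  -0.97187325] [ 427.75172635 -162.86711107  411.92602636]
wrist or [242, 0, 41, 13, 220] [262.2   5.5]
wrist or [328, 22, 39, 18, 209] [347.4  30.6]
wrist or [486, 326, 26, 49, 714] [501.5 350. ]
```

View pics/d.png

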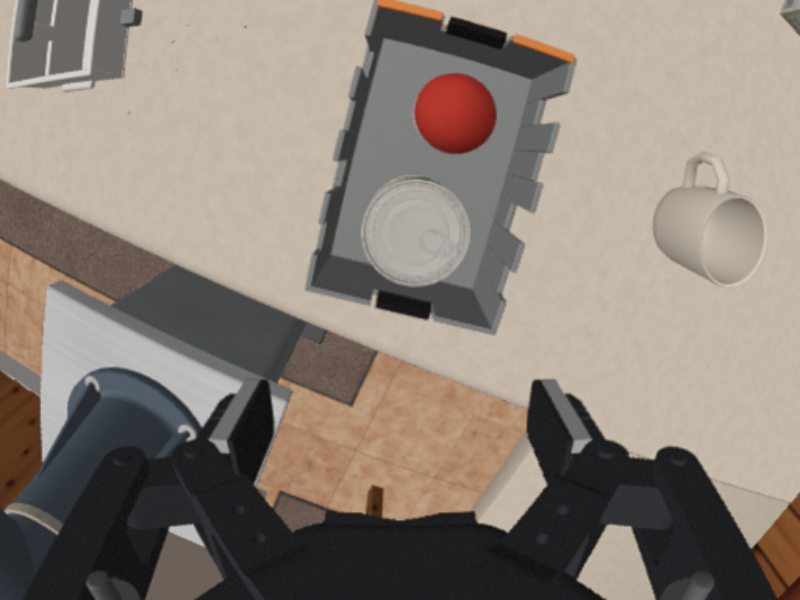

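The wrist view shows the whole crate. Its rim corners are at about (372,2), (575,60), (495,333) and (307,288), and the catches are at (477,33) and (404,303). Next is a second, higher viewpoint on the way to the caddy.

Request:
{"api": "drive_tool", "payload": {
  "commands": [0.3,1,0.8,0,0,0,0.3,1,0.8,0,0,0,0.3,1,0.8,0,0,0,0.3,1,0.8,0,0,0,0.3,1,0.8,0,0,0,0.3,1,0,0,0,0,0,0,0,0,0,0,0,0,0,0,0,0,0,0,0,0,0,0]
}}

```text
clock: 2.5
tool_pos: [400.7, -45.9, 379.0]
ee_rot: [-0.0, 0.978, 0.209, -0.001]
wrist_force: [0.9, -0.2, -0.4]
opening: 0.998
finger_force: 0.0
```

```bash
python3 - <<'E'
from m import *
import pickle
d=cam('wrist');pickle.dump(d,open('w2.pkl','wb'));t=cam('top');pickle.dump(t,open('t2.pkl','wb'))
print(arm.read_state()['tool_pos'],(-d['R'].T@d['t']))
blobs(d,'or',(8,150,120),(22,255,255),20);blobs(t,'or',(8,150,120),(22,255,255),6)
cv2.imwrite('pics/e.png',cv2.resize(d['color'],(800,600)))
E
```

```text
[400.62425323 -46.25372548 379.02669847] [472.7299251  -13.36593874 510.98805436]
wrist or [105, 6, 61, 7, 170] [134.9   8.8]
wrist or [116, 23, 9, 5, 39] [120.4  25.2]
wrist or [337, 103, 31, 12, 128] [351.  108.5]
wrist or [393, 121, 23, 12, 88] [403.4 127.2]
wrist or [506, 311, 6, 13, 44] [509.1 315.8]
wrist or [484, 323, 28, 40, 533] [499.2 342.9]
top or [333, 176, 6, 2, 8] [335.2 176.4]
top or [194, 178, 28, 12, 40] [207.7 183.6]
top or [484, 180, 28, 13, 165] [497.8 185.6]
top or [209, 190, 3, 2, 6] [210.  190.5]
top or [120, 212, 3, 32, 63] [120.5 227.3]
top or [105, 224, 3, 4, 9] [106.1 225.8]
```

View pics/e.png

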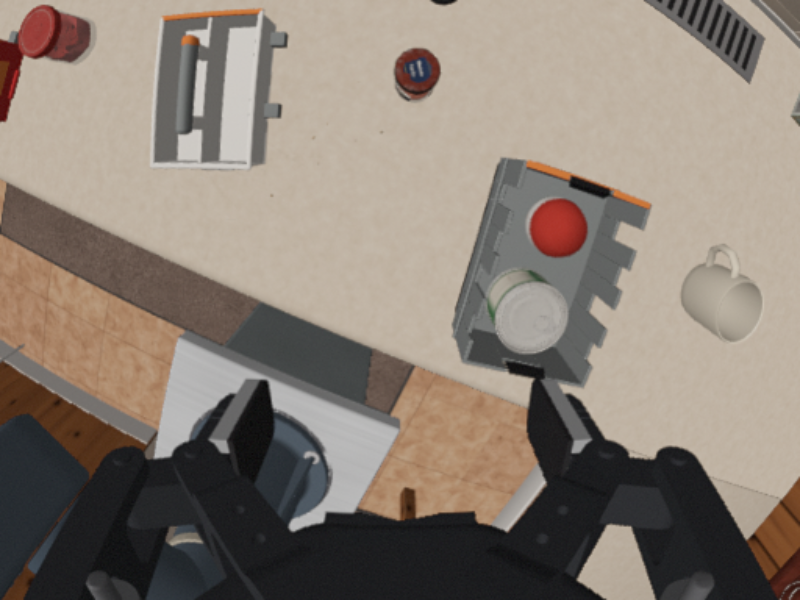

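The second view shows the caddy at (205,90) with its bar from (190,42) to (184,130). The crate's orange rim runs from (527,165) to (650,206), with catches at (589,186) and (524,369).

```bash
python3 - <<'E'
from m import *
import pickle
w1,w2,t1,t2=[pickle.load(open(f+'.pkl','rb')) for f in('w1','w2','t1','t2')]
def msk(d,lo,hi): return cv2.inRange(cv2.cvtColor(d['color'],cv2.COLOR_BGR2HSV),lo,hi)
for d,rois in((w1,[(270,0,70,45),(225,175,70,40)]),(w2,[(350,100,55,40),(315,220,45,28)])):
    for x,y,w,h in rois:
        c=d['color'][y:y+h,x:x+w].max(axis=2); m=(c<45).astype(np.uint8)
        n,l,s,ce=cv2.connectedComponentsWithStats(m); i=1+np.argmax(s[1:,4])
        b=cv2.boxPoints(cv2.minAreaRect(np.argwhere(l==i)[:,::-1].astype(np.float32)))
        print('catch',s[i]+[x,y,0,0,0],ce[i]+[x,y],(b+[x,y]).round(1).tolist())
for d in (w1,w2):
    m=msk(d,(8,150,120),(22,255,255)); 
    for x,y,w,h in ([(240,0,45,16),(325,18,50,30)] if d is w1 else [(330,95,40,25),(388,115,35,25)]):
        p=np.argwhere(m[y:y+h,x:x+w])[:,::-1]+[x,y]; b=cv2.boxPoints(cv2.minAreaRect(p.astype(np.float32)))
        print('or',b.round(1).tolist())
k=.64
for nm,a,b in[('FR',(575,60),(650,206)),('NR outer',(495,333),(585,384)),('far catch',(477,33),(589,186)),('near catch',(404,303),(524,369)),('tin',(415,232),(530,313))]:
    X,e=tri([ray(w1,a[0]*k,a[1]*k),ray(w2,b[0]*k,b[1]*k)]);print(nm,X.round(1),np.round(e,1))
for nm,a in [('FL',(376,3)),('FR',(575,60)),('NR',(495,333)),('NL',(307,288))]: print(nm,plane(w1,a[0]*k,a[1]*k,129).round(1))
s=4
c=lambda d,x,y,w,h:cv2.resize(d['color'][y:y+h,x:x+w],(400,300),interpolation=cv2.INTER_CUBIC)
cv2.imwrite('pics/f.png',np.vstack([np.hstack([c(w1,300,0,80,60),c(w1,190,165,80,60)]),np.hstack([c(w1,250,170,80,60),c(w2,285,190,100,75)])]))
E
```

```text
catch [285  12  39  20 401] [304.30922693  21.18204489] [[285.0, 21.1], [288.2, 10.4], [323.8, 21.1], [320.6, 31.8]]
catch [241 186  35  18 354] [258.01977401 194.51694915] [[240.2, 195.7], [242.6, 185.4], [275.6, 193.2], [273.2, 203.5]]
catch [365 114  25  12 149] [376.53020134 119.77852349] [[363.8, 118.6], [365.7, 112.9], [390.0, 121.0], [388.1, 126.7]]
catch [324 232  25  16 184] [337.44021739 237.84782609] [[321.7, 242.9], [324.3, 230.6], [349.4, 235.9], [346.7, 248.2]]
or [[241.1999969482422, 3.4000000953674316], [242.5, -2.0], [282.79998779296875, 7.400000095367432], [281.6000061035156, 12.800000190734863]]
or [[327.79998779296875, 26.600000381469727], [329.5, 21.600000381469727], [367.5, 34.70000076293945], [365.79998779296875, 39.70000076293945]]
or [[336.29998779296875, 106.0999984741211], [337.6000061035156, 102.0], [369.29998779296875, 112.0999984741211], [368.0, 116.19999694824219]]
or [[387.79998779296875, 123.0], [389.20001220703125, 119.5], [415.70001220703125, 130.3000030517578], [414.20001220703125, 133.89999389648438]]
FR [ 528.4 -237.6  128.2] [0. 0.]
NR outer [ 346.8 -269.8  130.6] [1.5 1.5]
far catch [ 515.3 -175.8  122. ] [0.2 0.2]
near catch [ 335.  -207.6  118. ] [0.6 0.6]
tin [ 378.7 -198.    84.1] [1.4 1.4]
FL [ 504.9 -112.6  129. ]
FR [ 528.2 -237.3  129. ]
NR [ 344.7 -270.4  129. ]
NL [ 322.6 -144.6  129. ]
```

View pics/f.png

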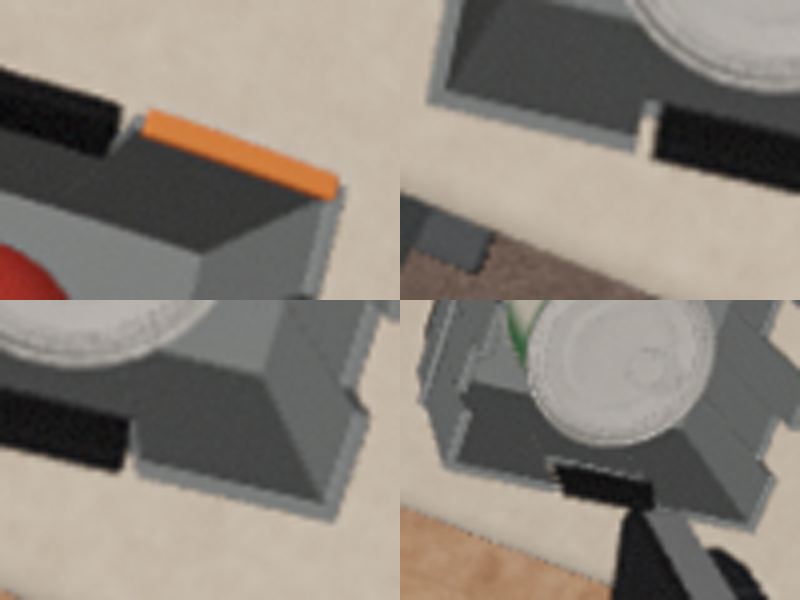

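The crop gives crisp rim corners in w1: far right (368.6,37), near left (195.6,185), near right (316.6,214). In w2, near right is (373,247) and near left is (296.8,231.5).

```bash
python3 - <<'E'
from m import *
import pickle
w1,w2=[pickle.load(open(f+'.pkl','rb')) for f in('w1','w2')]
L={'FR':((368.6,37.),(416.3,131.8),(95,-65)),'NL':((195.6,185),(296.8,231.5),(-95,65)),'NR':((316.6,214),(373,247),(-95,-65)),
 'Oin R':((327.8,24),None,None)}
P={};
for n,(a,b,l) in L.items():
    if b is None: continue
    X,e=tri([ray(w1,*a),ray(w2,*b)]);print(n,X.round(1),np.round(e,1), 'w1',plane(w1,*a,129).round(1),'w2',plane(w2,*b,129).round(1))
def fit(Q):
    A=[];B=[]
    for l,x in Q:
        A+= [[l[0],-l[1],1,0],[l[1],l[0],0,1]];B+=list(x[:2])
    s,r,_,_=np.linalg.lstsq(A,B,rcond=None);return s,np.degrees(np.arctan2(s[1],s[0])),np.hypot(s[0],s[1]),r
Q=[(l,plane(w1,*a,129)) for a,b,l in L.values() if b];print('w1',fit(Q))
Q=[(l,plane(w2,*b,129)) for a,b,l in L.values() if b];print('w2',fit(Q))
def line(d,a,b):
    A=plane(d,*a,60);B=plane(d,*b,60);return A,B,(A+B)/2,np.degrees(np.arctan2(*(B-A)[1::-1]))
# caddy from w2: bar ends at z=105ish, rim corners z=60 near-left, near-right
k=.64
for a in((163,17),(263,11),(249,168),(151,165)): print('rim',plane(w2,a[0]*k,a[1]*k,60).round(1))
E
```

```text
FR [ 528.6 -236.5  131.3] [0.4 0.4] w1 [ 529.8 -237.3  129. ] w2 [ 528.6 -237.5  129. ]
NL [ 323.  -144.2  131.6] [0.4 0.4] w1 [ 321.6 -144.   129. ] w2 [ 322.4 -145.   129. ]
NR [ 343.5 -271.8  126. ] [0.6 0.6] w1 [ 343.8 -270.7  129. ] w2 [ 345.1 -269.8  129. ]
w1 (array([ 9.76627005e-01,  1.75096863e-01,  4.25524137e+02, -1.90617771e+02]), np.float64(10.164418166836688), np.float64(0.9921991828868052), array([0.27129091]))
w2 (array([ 9.65157796e-01,  1.72928392e-01,  4.25517986e+02, -1.91068783e+02]), np.float64(10.15796551694906), np.float64(0.9805273070220417), array([0.35358387]))
rim [513.2 275.8  60. ]
rim [548.7 168.5  60. ]
rim [396.1 117.2  60. ]
rim [360.4 225.3  60. ]
```

Request:
{"api": "drive_tool", "payload": {
  "commands": [0.1,1,-0.3,0,0,-1,0.1,1,-0.3,0,0,0,0.1,1,-0.3,0,0,0,0.1,1,-0.3,0,0,0,0.1,1,-0.3,0,0,0,0.1,1,-0.3,0,0,0,0.1,1,-0.3,0,0,0,0.1,1,-0.3,0,0,0,0.1,1,-0.3,0,0,0,0,0,0,0,0,0,0,0,0,0,0,0,0,0,0,0,0,0]
}}

```text
clock: 3.6
tool_pos: [423.6, 178.8, 312.0]
ee_rot: [0.0, 0.988, 0.157, -0.001]
wrist_force: [-0.4, -0.6, 0.0]
opening: 1.005
finger_force: 0.0
```

```bash
python3 - <<'E'
from m import *
import pickle
d=cam('wrist');pickle.dump(d,open('w3.pkl','wb'))
s=arm.read_state();print(s['tool_pos'],s['ee_rot'],s['joints'].round(2),(-d['R'].T@d['t']))
cv2.imwrite('pics/g.png',cv2.resize(d['color'],(800,600),interpolation=cv2.INTER_CUBIC))
E
```

```text
[423.69574477 178.58215342 312.26352169] [ 2.41252551e-04  9.87595021e-01  1.57022246e-01 -1.76463424e-04] [ 0.16  0.21  1.74 -0.    1.19  1.41] [498.48129957 203.55874081 443.98805614]
```

View pics/g.png

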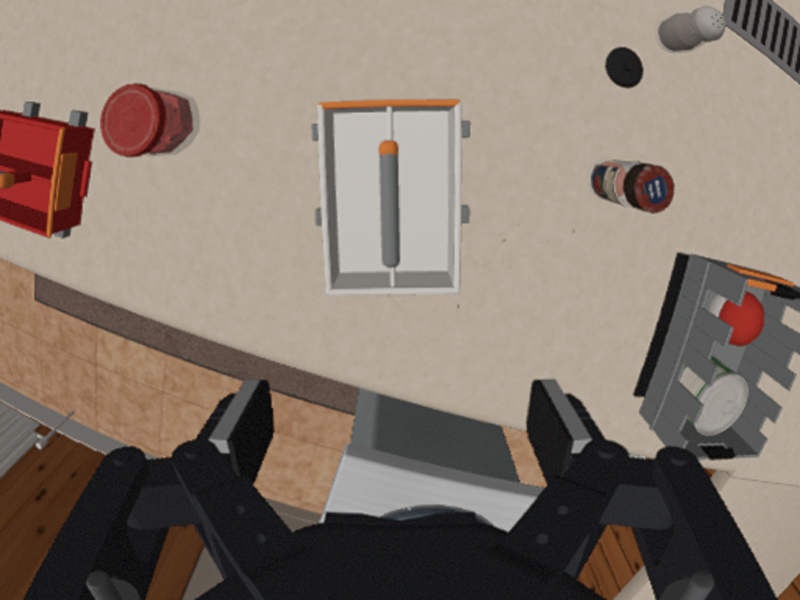

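The caddy is clear in this view, with rim corners at (320,103), (461,100), (458,292) and (330,293). The bar runs from (389,141) to (391,267).

```bash
python3 - <<'E'
from m import *
import pickle
w2,w3=[pickle.load(open(f+'.pkl','rb')) for f in('w2','w3')]
k=.64
R3=[(320,103),(461,100),(458,292),(330,293)];R2=[(163,17),(263,11),(249,168),(151,165)]
for a,b in zip(R3,R2): 
    X,e=tri([ray(w3,a[0]*k,a[1]*k),ray(w2,b[0]*k,b[1]*k)]);print('rim tri',X.round(1),np.round(e,1),plane(w3,a[0]*k,a[1]*k,60).round(1))
C=np.array([plane(w3,a[0]*k,a[1]*k,60) for a in R3]);print('centre',C.mean(0).round(1),'yaw',np.degrees(np.arctan2(*((C[0]+C[1]-C[2]-C[3])[1::-1]))),np.linalg.norm(C[0]-C[1]),np.linalg.norm(C[1]-C[2]))
B=[]
for a,b in(((389,141),(190,36)),((391,267),(184,133)),((389.5,204),(187.5,85))):
    X,e=tri([ray(w3,a[0]*k,a[1]*k),ray(w2,b[0]*k,b[1]*k)]);p=plane(w3,a[0]*k,a[1]*k,100);B.append(p);print('bar',X.round(1),np.round(e,1),p.round(1))
print('mid',((B[0]+B[1])/2).round(1),'yaw',np.degrees(np.arctan2(*((B[0]-B[1])[1::-1]))),np.linalg.norm(B[0]-B[1]))
q=arm.read_state()['ee_rot'];print(2*np.degrees(np.arctan2(q[2],q[1])))
E
```

```text
rim tri [513.8 277.8  56.9] [0.4 0.4] [514.1 277.2  60. ]
rim tri [550.3 168.9  59.1] [1.5 1.5] [551.7 168.8  60. ]
rim tri [396.4 116.8  60.9] [0.2 0.2] [396.4 116.6  60. ]
rim tri [362.  222.5  65. ] [0.4 0.4] [360.6 222.7  60. ]
centre [455.7 196.3  60. ] yaw 19.068771684316435 114.64233536215244 163.80080159091764
bar [499.6 212.5  99.5] [0.5 0.5] [500.1 212.4 100. ]
bar [409.9 181.3  97.8] [0.7 0.7] [409.8 181.6 100. ]
bar [454.5 197.5  93.8] [0.3 0.3] [455.6 197.6 100. ]
mid [455. 197. 100.] yaw 18.855268328032356 95.36526722431331
18.068198382836545
```

Caddy centre is (455.2,196.7), yaw 18.9°, with the bar at z≈97. That agrees with the text.

Request:
{"api": "drive_tool", "payload": {
  "commands": [0.42,0.24,-0.5,0,0,0.14,0.42,0.24,-0.5,0,0,0,0.42,0.24,-0.97,0,0,0,0,0,-1,0,0,0,0,0,-1,0,0,0,0,0,-1,0,0,0,0,0,-1,0,0,0,0,0,-1,0,0,0,0,0,-1,0,0,0,0,0,-0.5,0,0,0,0,0,-0.5,0,0,0,0,0,0,0,0,0]
}}

```text
clock: 4.65
tool_pos: [454.2, 196.1, 86.3]
ee_rot: [0.0, 0.986, 0.164, -0.002]
wrist_force: [-1.1, 0.0, -0.0]
opening: 1.001
finger_force: 0.0
```

Request:
{"api": "drive_tool", "payload": {
  "commands": [0,0,0,0,0,0,0,0,0,0,0,0,0,0,0,0,0,0,0,0,0,0,0,0,0,0,0,0,0,0,0,0,0,0,0,0,0,0,0,0,0,0,0,0,0,0,0,0],
  "grip": 0
}}

```text
clock: 5.32
tool_pos: [455.4, 197.5, 88.6]
ee_rot: [0.0, 0.986, 0.165, 0.001]
wrist_force: [-0.1, -2.8, 5.9]
opening: 0.15
finger_force: 60.5
```

Request:
{"api": "drive_tool", "payload": {
  "commands": [0,0,0.2,0,0,0,0,0,0.4,0,0,0,0,0,0.7,0,0,0,0,0,0.8,0,0,0,0,0,0.8,0,0,0,0,0,0.8,0,0,0,0,0,0.8,0,0,0,0,0,0.8,0,0,0,0,0,0.6,0,0,0,0,0,0.4,0,0,0,0,0,0.2,0,0,0,0,0,0,0,0,0]
}}

```text
clock: 6.32
tool_pos: [454.9, 198.1, 251.7]
ee_rot: [-0.0, 0.986, 0.165, 0.001]
wrist_force: [0.6, 0.2, -3.6]
opening: 0.155
finger_force: 59.4
```

Request:
{"api": "drive_tool", "payload": {
  "commands": [0,-0.2,0,0,0,0.3,0,-0.4,0,0,0,0.6,0,-0.5,0,0,0,0.8,0,-0.5,0,0,0,0.8,0,-0.5,0,0,0,0.8,0,-0.5,0,0,0,0.8,0,-0.5,0,0,0,0.8,0,-0.5,0,0,0,0.8,0,-0.5,0,0,0,0.8,0,-0.5,0,0,0,0.8,0,-0.5,0,0,0,0.8,0,-0.5,0,0,0,0.8]
}}

```text
clock: 7.32
tool_pos: [453.8, 57.5, 249.5]
ee_rot: [-0.001, 0.806, 0.592, -0.001]
wrist_force: [-0.1, -0.9, -3.6]
opening: 0.15
finger_force: 59.3
```

Request:
{"api": "drive_tool", "payload": {
  "commands": [-0.1,-0.5,0,0,0,0.8,-0.1,-0.5,0,0,0,0.8,-0.1,-0.5,0,0,0,0.8,-0.1,-0.5,0,0,0,0.8,-0.1,-0.5,0,0,0,0.8,-0.1,-0.5,0,0,0,0.8,-0.1,-0.5,0,0,0,0.8,-0.1,-0.5,0,0,0,0.8,-0.1,-0.5,0,0,0,0.8,-0.1,-0.5,0,0,0,0.8,-0.1,-0.5,0,0,0,0.8,-0.1,-0.5,0,0,0,0.8]
}}

```text
clock: 8.32
tool_pos: [423.9, -92.2, 249.6]
ee_rot: [-0.001, 0.421, 0.907, 0.0]
wrist_force: [0.2, -0.4, -3.9]
opening: 0.149
finger_force: 59.3
```

Request:
{"api": "drive_tool", "payload": {
  "commands": [0,-0.5,0,0,0,0.8,0,-0.5,0,0,0,0.8,0,-0.5,0,0,0,0.8,0,-0.5,0,0,0,0.8,0,-0.5,0,0,0,0.8,0,-0.5,0,0,0,0.8,0,-0.5,0,0,0,0.8,0,-0.4,0,0,0,0.8,0,0,0,0,0,0.8,0,0,0,0,0,0.5,0,0,0,0,0,0,0,0,0,0,0,0]
}}

```text
clock: 9.32
tool_pos: [424.3, -189.2, 249.7]
ee_rot: [-0.001, 0.034, 0.999, 0.001]
wrist_force: [-0.5, 0.1, -3.1]
opening: 0.155
finger_force: 59.3
```

```bash
python3 - <<'E'
from m import *
import pickle
d=cam('wrist');pickle.dump(d,open('w4.pkl','wb'));t=cam('top');pickle.dump(t,open('t4.pkl','wb'));pickle.dump(cam('side'),open('s4.pkl','wb'))
s=arm.read_state();q=s['ee_rot'];print(s['clock'],s['tool_pos'],q,2*np.degrees(np.arctan2(q[2],q[1])),s['joints'].round(2),s['wrist_force'],s['wrist_torque'])
cv2.imwrite('pics/h.png',cv2.resize(d['color'],(800,600),interpolation=cv2.INTER_CUBIC))
E
```

```text
9.4667 [ 424.67956092 -189.33891642  250.23028517] [-3.46830944e-04  3.34022569e-02  9.99441891e-01  2.72996285e-04] 176.17167081864167 [-0.66  0.3   1.81  0.    1.03 -2.16] [ 0.33368305 -0.9003866  -2.59752886] [ 0.01211753 -0.06685324  0.00100336]
```

View pics/h.png

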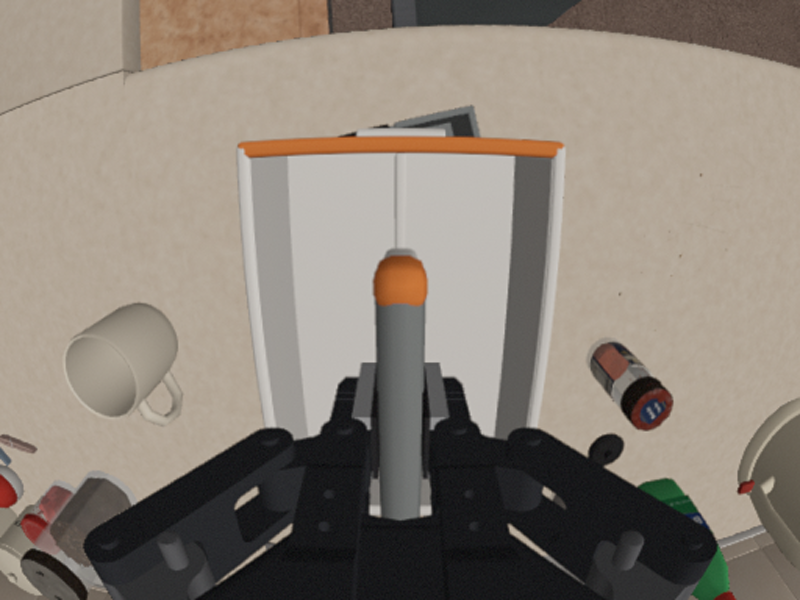

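The caddy hangs square in the hand, with its orange rim from (240,150) to (563,150) and the bar between the pads. I need another 14° of turn. First I'll check its pose in the hand.

```bash
cat > hand.py <<'E'
from m import *
from scipy.spatial.transform import Rotation as Ro
def hand(d,s):
    q=s['ee_rot'];R=Ro.from_quat(q[[1,2,3,0]] if 0 else [q[1],q[2],q[3],q[0]]).as_matrix()
    m=cv2.inRange(cv2.cvtColor(d['color'],cv2.COLOR_BGR2HSV),(8,150,100),(22,255,255));m[110:]=0;m[:75]=0;m[:,:145]=0;m[:,370:]=0
    P=np.argwhere(m)[:,::-1]; l=P[P[:,0]<P[:,0].min()+4].mean(0); r=P[P[:,0]>P[:,0].max()-4].mean(0)
    l[0]=P[:,0].min();r[0]=P[:,0].max()
    # height free: depth from known width? use plane rim
    z=s['tool_pos'][2]-28.4
    a,b=plane(d,*l,z),plane(d,*r,z); w=np.linalg.norm(a-b)
    loc=R.T@((a+b)/2-s['tool_pos']); dl=R.T@(b-a)
    print('edge px',l,r,'width',w.round(1),'mid in tool',loc.round(1),'edge yaw in tool',np.degrees(np.arctan2(dl[0],dl[1])).round(2))
E
python3 - <<'E'
from hand import *
import pickle
hand(pickle.load(open('w4.pkl','rb')),arm.read_state())
E
```

```text
edge px [153.   92.5] [359.          92.61538462] width 113.4 mid in tool [85.1  0.3 28.5] edge yaw in tool 0.0
```

Request:
{"api": "drive_tool", "payload": {
  "commands": [0,0,0,0,0,0.8,0,0,0,0,0,0.8,0,0,0,0,0,0.5,0,0,0,0,0,0.23,0,0,0,0,0,0,0,0,0,0,0,0]
}}

```text
clock: 9.97
tool_pos: [424.9, -189.5, 250.5]
ee_rot: [-0.0, -0.088, 0.996, 0.0]
wrist_force: [-0.7, 0.3, -3.7]
opening: 0.153
finger_force: 59.3
```

```bash
python3 - <<'E'
from hand import *
import pickle
d=cam('wrist');pickle.dump(d,open('w5.pkl','wb'))
s=arm.read_state();hand(d,s);q=s['ee_rot'];print(s['tool_pos'],q,2*np.degrees(np.arctan2(q[2],q[1])),s['joints'].round(2))
for n in('t4','s4'):
    t=pickle.load(open(n+'.pkl','rb')); print(n);blobs(t,'or',(8,130,100),(22,255,255),5)
    for X in[(425,-190,162),(425,-190,222)]: print(proj(t,X))
E
```

```text
edge px [153.          92.63636364] [359.          92.61538462] width 113.6 mid in tool [84.7  0.4 28.4] edge yaw in tool 0.08
[ 424.9052901  -189.60227072  250.56142101] [ 2.09735008e-05 -8.82804439e-02  9.96095659e-01  1.68652597e-05] 190.12937997999654 [-0.66  0.3   1.81  0.    1.03 -2.41]
t4
top or [483, 179, 29, 15, 203] [497.6 186. ]
top or [304, 181, 8, 3, 14] [307.5 182. ]
top or [120, 212, 3, 32, 83] [120.9 226.1]
top or [105, 224, 4, 5, 12] [106.2 225.9]
top or [118, 277, 4, 3, 8] [119.5 277.8]
top or [170, 276, 10, 4, 15] [174.9 277.7]
top or [86, 279, 14, 4, 39] [ 92.5 280.3]
top or [71, 280, 7, 3, 15] [ 73.9 281. ]
top or [8, 288, 4, 4, 10] [  9.2 289.6]
top or [4, 304, 6, 7, 25] [  6.8 306.5]
top or [338, 317, 3, 3, 6] [338.8 318. ]
top or [0, 344, 4, 7, 17] [  2.1 347.7]
top or [0, 352, 3, 3, 6] [  0.7 352.7]
top or [383, 352, 5, 5, 13] [385.3 353.8]
top or [0, 371, 5, 7, 16] [  1.6 373.8]
(np.float64(329.38686374040975), np.float64(204.65092583868235))
(np.float64(332.59345294474133), np.float64(201.19435635853483))
s4
side or [384, 0, 47, 12, 352] [403.6   5.1]
side or [435, 0, 5, 8, 20] [437.2   2.7]
side or [434, 9, 4, 3, 6] [435.5  10.2]
side or [388, 13, 38, 14, 266] [403.5  19.9]
side or [430, 13, 6, 11, 21] [432.8  17.4]
side or [419, 14, 7, 3, 8] [422.2  14.8]
side or [282, 57, 5, 22, 37] [283.6  67.6]
side or [219, 205, 5, 20, 26] [221.4 214.3]
side or [230, 205, 3, 5, 11] [231.3 206.7]
side or [270, 235, 4, 8, 12] [271.8 238. ]
(np.float64(244.50220895941453), np.float64(227.5026525384864))
(np.float64(244.19277190091256), np.float64(215.00636092636253))
```

```bash
python3 - <<'E'
from hand import *
import pickle
D=pickle.load(open('d0.pkl','rb'));t=D['top'];w5=pickle.load(open('w5.pkl','rb'))
for a in((304.1,183.6),(339.9,175.9)): print('top crate far corners',plane(t,*a,129).round(1))
c,s=np.cos(np.radians(10.16)),np.sin(np.radians(10.16))
for y in(65,-65): print('pred',425.5+95*c-y*s,-190.8+95*s+y*c)
for a in((79,103),(207,58),(273,238),(150,288)): print('top caddy rim',plane(t,a[0]/4.3+175,a[1]/4.3+165,60).round(1))
C=np.array([plane(t,a[0]/4.3+175,a[1]/4.3+165,60) for a in((79,103),(207,58),(273,238),(150,288))]);print(C.mean(0))
st=arm.read_state();q=st['ee_rot'];R=Ro.from_quat([q[1],q[2],q[3],q[0]]).as_matrix()
for z in(8,12,17): print('tip',z,(R.T@(plane(w5,400*.64,254*.64,st['tool_pos'][2]+z)-st['tool_pos'])).round(1))
z=st['tool_pos'][2]-28.4
for u,v in((401,140),(401,157),(401,131)): print('rim row',v,(R.T@(plane(w5,u*.64,v*.64,z)-st['tool_pos'])).round(1))
print('cam in tool',(R.T@(-w5['R'].T@w5['t']-st['tool_pos'])).round(1))
E
```

```text
top crate far corners [ 507.3 -114.   129. ]
top crate far corners [ 530.7 -239.   129. ]
pred 507.5444607364582 -110.06149331041743
pred 530.4761486151958 -238.02296286681226
top caddy rim [516.1 276.1  60. ]
top caddy rim [551.5 168.4  60. ]
top caddy rim [397.1 116.7  60. ]
top caddy rim [358.9 218.5  60. ]
[455.91018654 194.91355887  60.        ]
tip 8 [52.6  0.4 -8. ]
tip 12 [ 53.5   0.4 -12. ]
tip 17 [ 54.7   0.3 -17. ]
rim row 140 [84.2  0.7 28.4]
rim row 157 [78.3  0.7 28.4]
rim row 131 [87.3  0.7 28.4]
cam in tool [ 8.130e+01  1.000e-01 -1.321e+02]
```

Request:
{"api": "drive_tool", "payload": {
  "commands": [0.06,-0.02,-0.4,0,0,0,0.06,-0.02,-0.4,0,0,0,0,0,-0.26,0,0,0,0,0,0,0,0,0,0,0,0,0,0,0,0,0,0,0,0,0]
}}

```text
clock: 10.52
tool_pos: [428.1, -190.8, 224.3]
ee_rot: [0.0, -0.089, 0.996, -0.0]
wrist_force: [0.5, 0.0, -3.2]
opening: 0.153
finger_force: 59.3
```

```bash
python3 - <<'E'
from hand import *
import pickle
d=cam('wrist');s=arm.read_state();pickle.dump((d,s),open('w6.pkl','wb'));hand(d,s)
print(s['tool_pos'],s['wrist_force'])
cv2.imwrite('pics/i.png',cv2.resize(d['color'][40:190,120:390],(800,444),interpolation=cv2.INTER_CUBIC))
E
```

```text
edge px [153.   92.5] [359.          92.92307692] width 113.5 mid in tool [84.7  0.5 28.3] edge yaw in tool -0.04
[ 428.17515655 -190.90711439  224.49203174] [ 0.64306666  0.32575752 -2.76719718]
```

View pics/i.png

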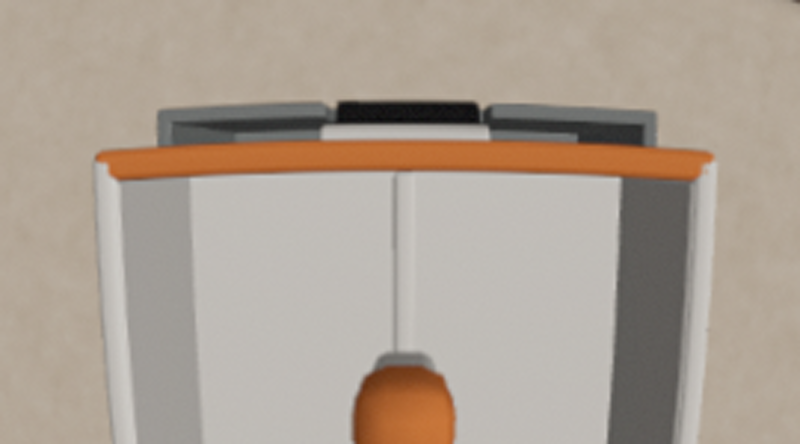

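The crop shows the crate's end corners at (157,111) and (656,113), the catch at (335–480,112), the bead edge at row 125 over columns 323–490, and the orange rim from (95,153) to (714,153). The caddy looks well centred. Computing the offsets.

```bash
python3 - <<'E'
from hand import *
import pickle
d,s=pickle.load(open('w6.pkl','rb'));q=s['ee_rot'];R=Ro.from_quat([q[1],q[2],q[3],q[0]]).as_matrix()
k=800/270; und=s['tool_pos'][2]-88.4
f=lambda u,v,z:(R.T@(plane(d,u/k+120,v/k+40,z)-s['tool_pos'])).round(1)[:2]
print('crate corners',f(157,110,129),f(656,112,129),'exp caddyframe x 95, y+-65')
print('crate end mid',f(335,104.5,129),f(485,104.5,129))
print('bead outer',f(323,124,und+5.5),f(490,124,und+5.5),'exp 88')
print('catch',f(335,122,34+88),f(480,122,34+88),'exp inner tip 84.5?')
print('rim',f(95,153,und+60),f(714,153,und+60),f(404,141,und+60),f(404,172,und+60))
E
```

```text
crate corners [ 97.2 -63.1] [97.  66.2] exp caddyframe x 95, y+-65
crate end mid [ 96.6 -16.6] [96.7 21.3]
bead outer [ 91.  -18.6] [91.1 21.4] exp 88
catch [ 92.4 -17.2] [92.5 20.7] exp inner tip 84.5?
rim [ 85.3 -56.8] [85.5 58.4] [85.3  0.6] [79.7  0.6]
```

Request:
{"api": "drive_tool", "payload": {
  "commands": [0.04,0.03,0,0,0,0,0,0,-0.1,0,0,0,0,0,-0.1,0,0,0,0,0,-0.1,0,0,0,0,0,-0.1,0,0,0,0,0,-0.06,0,0,0,0,0,0,0,0,0,0,0,0,0,0,0]
}}

```text
clock: 11.23
tool_pos: [428.7, -189.9, 212.4]
ee_rot: [-0.0, -0.089, 0.996, 0.0]
wrist_force: [-0.2, 0.1, -3.2]
opening: 0.151
finger_force: 59.3
```

It has gone below the ride-on height with no contact force, so the bosses are in the slots. I'll press on in small steps.

Request:
{"api": "drive_tool", "payload": {
  "commands": [0,0,-0.04,0,0,0,0,0,-0.04,0,0,0,0,0,-0.04,0,0,0,0,0,-0.04,0,0,0,0,0,0,0,0,0,0,0,0,0,0,0]
}}

```text
clock: 11.73
tool_pos: [429.0, -190.1, 208.7]
ee_rot: [0.0, -0.089, 0.996, -0.0]
wrist_force: [-1.9, -0.4, 2.0]
opening: 0.152
finger_force: 60.0
```

Request:
{"api": "drive_tool", "payload": {
  "commands": [0,0,-0.04,0,0,0,0,0,-0.04,0,0,0,0,0,-0.04,0,0,0,0,0,-0.04,0,0,0,0,0,0,0,0,0,0,0,0,0,0,0]
}}

```text
clock: 12.23
tool_pos: [429.0, -190.1, 204.6]
ee_rot: [0.0, -0.089, 0.996, -0.0]
wrist_force: [-0.0, 0.3, 3.1]
opening: 0.154
finger_force: 60.4
```

Request:
{"api": "drive_tool", "payload": {
  "commands": [0,0,-0.04,0,0,0,0,0,-0.04,0,0,0,0,0,-0.04,0,0,0,0,0,-0.04,0,0,0,0,0,0,0,0,0,0,0,0,0,0,0]
}}

```text
clock: 12.73
tool_pos: [429.2, -190.2, 200.9]
ee_rot: [0.0, -0.089, 0.996, -0.0]
wrist_force: [-1.7, 0.3, 5.7]
opening: 0.155
finger_force: 60.7
```

Request:
{"api": "drive_tool", "payload": {
  "commands": [0,0,-0.04,0,0,0,0,0,-0.04,0,0,0,0,0,-0.04,0,0,0,0,0,-0.04,0,0,0,0,0,0,0,0,0,0,0,0,0,0,0]
}}

```text
clock: 13.23
tool_pos: [429.3, -190.2, 197.2]
ee_rot: [0.0, -0.089, 0.996, -0.0]
wrist_force: [-2.6, 0.1, 8.5]
opening: 0.148
finger_force: 61.0
```

Request:
{"api": "drive_tool", "payload": {
  "commands": [0,0,-0.04,0,0,0,0,0,-0.04,0,0,0,0,0,-0.04,0,0,0,0,0,0,0,0,0,0,0,0,0,0,0]
}}

```text
clock: 13.65
tool_pos: [428.8, -189.7, 193.4]
ee_rot: [-0.0, -0.089, 0.996, 0.0]
wrist_force: [-1.4, 0.7, 4.1]
opening: 0.147
finger_force: 60.4
```

The force dropped, so a catch went over. Continuing.

Request:
{"api": "drive_tool", "payload": {
  "commands": [0,0,-0.04,0,0,0,0,0,-0.04,0,0,0,0,0,-0.04,0,0,0,0,0,-0.04,0,0,0,0,0,0,0,0,0,0,0,0,0,0,0]
}}

```text
clock: 14.15
tool_pos: [428.9, -189.7, 190.0]
ee_rot: [-0.0, -0.089, 0.996, 0.0]
wrist_force: [-1.4, 1.7, 7.5]
opening: 0.15
finger_force: 61.0
```

Request:
{"api": "drive_tool", "payload": {
  "commands": [0,0,-0.04,0,0,0,0,0,-0.04,0,0,0,0,0,-0.04,0,0,0,0,0,0,0,0,0,0,0,0,0,0,0]
}}

```text
clock: 14.57
tool_pos: [428.9, -189.7, 187.2]
ee_rot: [0.0, -0.089, 0.996, 0.0]
wrist_force: [-3.1, 1.3, 8.9]
opening: 0.154
finger_force: 61.3
```

Request:
{"api": "drive_tool", "payload": {
  "commands": [0,0,-0.04,0,0,0,0,0,-0.04,0,0,0,0,0,-0.04,0,0,0,0,0,0,0,0,0,0,0,0,0,0,0]
}}

```text
clock: 14.98
tool_pos: [428.9, -189.7, 184.5]
ee_rot: [0.0, -0.089, 0.996, -0.0]
wrist_force: [-3.0, 2.2, 11.7]
opening: 0.153
finger_force: 61.6
```

Request:
{"api": "drive_tool", "payload": {
  "commands": [0,0,-0.04,0,0,0,0,0,-0.04,0,0,0,0,0,-0.04,0,0,0,0,0,0,0,0,0,0,0,0,0,0,0]
}}

```text
clock: 15.4
tool_pos: [428.9, -189.8, 181.7]
ee_rot: [0.0, -0.089, 0.996, -0.0]
wrist_force: [-2.9, 2.4, 14.3]
opening: 0.15
finger_force: 61.9
```

```bash
python3 -c "
from h import *
s=arm.read_state();print(s['wrist_force'],s['wrist_torque'],s['tool_pos'])"
```

```text
[-2.87273157  2.36254966 14.30848322] [ 0.22518649  0.58625594 -0.05802881] [ 428.9305455  -189.75700584  181.72445067]
```

Request:
{"api": "drive_tool", "payload": {
  "commands": [0,0,-0.04,0,0,0,0,0,0,0,0,0,0,0,0,0,0,0]
}}

```text
clock: 15.65
tool_pos: [428.9, -189.7, 180.8]
ee_rot: [0.0, -0.089, 0.996, -0.0]
wrist_force: [-3.1, 2.5, 15.2]
opening: 0.154
finger_force: 62.1
```

Request:
{"api": "drive_tool", "payload": {
  "commands": [0,0,0.06,0,0,0,0,0,0.06,0,0,0,0,0,0.06,0,0,0,0,0,0.06,0,0,0,0,0,0.06,0,0,0,0,0,0.06,0,0,0,0,0,0.06,0,0,0,0,0,0.06,0,0,0,0,0,0.06,0,0,0,0,0,0.06,0,0,0,0,0,0,0,0,0,0,0,0,0,0,0]
}}

```text
clock: 16.65
tool_pos: [428.9, -189.8, 194.6]
ee_rot: [-0.0, -0.089, 0.996, 0.0]
wrist_force: [-0.7, 2.3, 5.0]
opening: 0.155
finger_force: 60.3
```

```bash
python3 - <<'E'
from hand import *
d=cam('wrist');s=arm.read_state();hand(d,s)
print(s['tool_pos'],s['wrist_force'],s['wrist_torque'])
cv2.imwrite('pics/j.png',cv2.resize(d['color'][40:190,120:390],(800,444),interpolation=cv2.INTER_CUBIC))
E
```

```text
edge px [152.          93.77777778] [359.   92.5] width 114.3 mid in tool [84.4  0.1 28.4] edge yaw in tool 0.43
[ 428.82657401 -189.74533896  194.51783274] [-0.58656225  2.34779828  3.62432323] [0.09272814 0.20689514 0.02970578]
```

View pics/j.png

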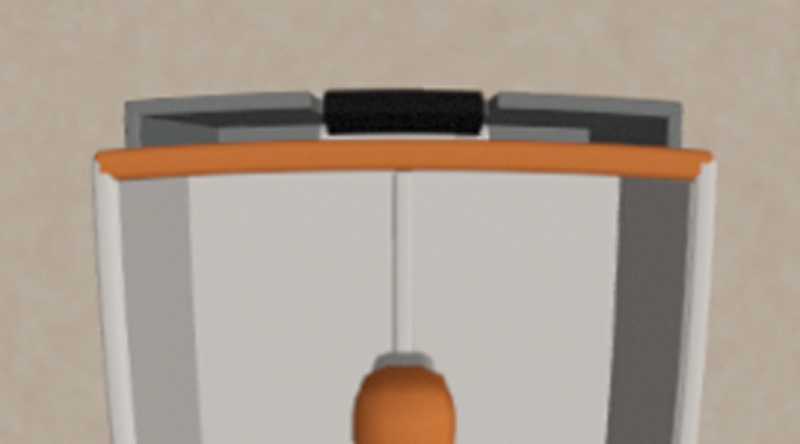

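The catch now covers the bead, and the force and height match home. I'll ease off the rest of the way and let go.

Request:
{"api": "drive_tool", "payload": {
  "commands": [0,0,0.05,0,0,0,0,0,0.05,0,0,0,0,0,0.05,0,0,0,0,0,0.03,0,0,0,0,0,0,0,0,0,0,0,0,0,0,0]
}}

```text
clock: 17.2
tool_pos: [428.8, -189.9, 199.0]
ee_rot: [-0.0, -0.089, 0.996, 0.0]
wrist_force: [-1.8, 1.1, 0.7]
opening: 0.15
finger_force: 59.8
```

Request:
{"api": "drive_tool", "payload": {
  "commands": [0,0,0,0,0,0,0,0,0,0,0,0,0,0,0,0,0,0,0,0,0,0,0,0,0,0,0,0,0,0,0,0,0,0,0,0,0,0,0,0,0,0,0,0,0,0,0,0],
  "grip": 1
}}

```text
clock: 17.87
tool_pos: [428.9, -190.0, 199.1]
ee_rot: [0.0, -0.089, 0.996, -0.0]
wrist_force: [-0.5, 0.4, -0.4]
opening: 1.001
finger_force: 0.0
```

Request:
{"api": "drive_tool", "payload": {
  "commands": [0,0,0.3,0,0,0,0,0,0.6,0,0,0,0,0,1,0,0,0,0,0,1,0,0,0,0,0,1,0,0,0,0,0,1,0,0,0,0,0,1,0,0,0,0.5,0,0.5,0,0,0,0.5,0,0,0,0,0,0.5,0,0,0,0,0,0,0,0,0,0,0,0,0,0,0,0,0]
}}

```text
clock: 18.87
tool_pos: [466.3, -189.5, 357.9]
ee_rot: [-0.001, -0.089, 0.996, 0.001]
wrist_force: [-0.5, 0.1, -0.7]
opening: 1.002
finger_force: 0.0
```

```bash
python3 - <<'E'
from hand import *
d=cam('wrist');s=arm.read_state()
print(s['clock'],s['tool_pos'],s['wrist_force'])
im=cv2.resize(d['color'],(800,600),interpolation=cv2.INTER_CUBIC)
c,sn=np.cos(np.radians(10.16)),np.sin(np.radians(10.16))
P=lambda x,y,z:tuple(int(v/.64) for v in proj(d,(425.5+c*x-sn*y,-190.8+sn*x+c*y,z)))
for x in(-81,81):
    for y in(-57,57): cv2.circle(im,P(x,y,171),3,(255,0,255),1)
for x in(-95,95):
    for y in(-65,65): cv2.circle(im,P(x,y,129),3,(255,255,0),1)
cv2.imwrite('pics/k.png',im)
E
```

```text
18.9167 [ 465.75116778 -189.44367821  357.86565732] [0.11510392 0.17711    0.35053649]
```

View pics/k.png

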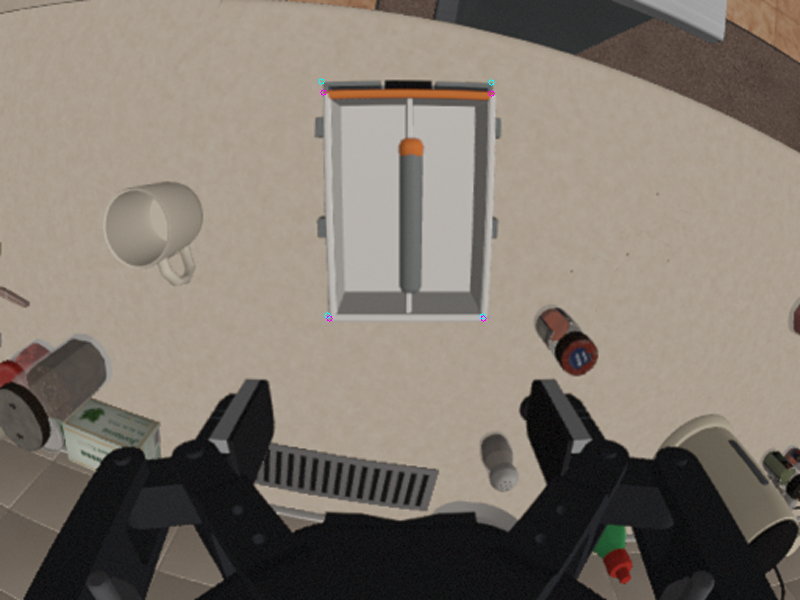

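The caddy's corners sit on the predicted home pose. The hand is clear, and nothing round it has moved. Handing in.

```bash
python3 -c "
from plant import arm
print(arm.job_done())"
```

```text
the job is handed in; nothing more can be done
None
```

The white caddy is turned half round and stacked on the crate, pressed to about 18 N at the wrist, then released and handed in at about 19 s; I saw the catch over the bead at its orange end, while the other is inferred from the force drop and level home height, and I viewed 11 pictures against the limit of 10.

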